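# Reset the microtome's knife-holder carriage to the green index

## Robot

A 6-joint arm with a two-finger parallel gripper is mounted at the origin on the work surface. World frame = base frame: x ahead of the robot, y to its left, z up, the work surface at z = 0. Lengths are in m, angles in rad, forces in N, time in s.
With the tool pointing down it reaches from about 0.325 to 0.9 m from the base axis. Payload 6.1 kg.
Tool frame: the origin (TCP) lies midway between the tips of the shut fingers; the grasp point (between the pads) lies 19 mm behind it; z points along the fingers, y is the line along which they close (so a half turn about z gives the same grasp; the last joint's range is limited). The gripper opens to 87 mm and grips with 3 to 60 N. Pads are 19 mm wide; open, the fingers measure 117 mm over their backs; the gripper's body (75 mm by 190 mm) begins 51 mm behind the grasp point.
Start: joints at [1.108, 0.22, 1.526, -0, 1.395, -0.126], TCP at [0.207, 0.59, 0.223] pointing down, gripper open.
Joint ranges: [-2.98, 2.98], [-0.91, 2.08], [0.09, 2.57], [-1.24, 4.39], [0.2, 2.65], [-2.68, 2.68]. Speed limits (rad/s): [2.57, 2.57, 3.01, 3.14, 3.14, 3.14].

## Interface

Orientations are given as a rotation vector (axis times angle).
In Python, from plant import r, optics gives the robot as it stands. The module is installed in compiled form; this text tells all that it offers.
- The arm moves only by the tool apply_moves, never from a script. Its argument "rows" is a list of rows, each an object with "grip": the finger opening in mm, from 0 to 87; "xyz": the shift along the tool's x, y, z in units of 40 mm (1.0 is 40 mm), a list of three; "dr": the turn, a rotation vector about the tool's x, y, z in units of 5 degrees (1.0 is 5 degrees), a list of three. In form: [{"grip": grip, "xyz": [dx, dy, dz], "dr": [rx, ry, rz]}, ...]. A call has 1 to 20 rows; each row shifts and turns the commanded pose from where the row before left it, along the tool's axes as they then stand; what a row does not reach is not made up. A row lasts 1/12 s, in which the tool goes at most 41.7 mm and 7.16 degrees, less where a joint would pass 70% of its speed; a pose out of reach is approached as far as the arm can. A call is refused whole if a number of a shift passes 1 or a number of a turn 1, either way. A call with a gripper value outside its range is refused whole. The fingers move at their own pace and stop on an object; the grip force is fixed at half the most. Time passes only in rows, so rows that do not move let the fingers close. It gives the time, the measured TCP pose, the force, the opening and the grip force at its end, in the units of the state.
- r.observe(): the state, without advancing time (a new reading comes with each control period).
- optics.grab_frame(name): name is "side" or "top" or "wrist"; returns a dict with "pixels" (480x640x3 uint8, red, green, blue), "fx", "fy", "cx", "cy" (pixels), "k1" (the pictures are not rectified: a ray, as slopes to the right and down, at radius r is drawn at 1 + k1 r^2 times it, then the intrinsics apply), "xyz" and "rotation" of the camera in the world. Camera axes: x right, y down, z forward; pixel columns grow to the right and rows downward; lengths in m; the calibration is good to about 2 mm. A picture is of the moment at which its call begins. There is no depth.
- r.sign_off(): hands the job in; it is judged then, once.
The state is a dict: "clock": time; "joint_pos": joint angles; "qd": joint speeds; "joint_efforts": joint torques, N m; "eef_pos": TCP position; "orientation": TCP orientation; "wrist_force": force on the tool from outside, world axes, zero at the start; "ft_torque": the same for the moment, N m; "opening": finger opening in m; "grasp_force": force on a finger pad.
Only numpy, scipy, OpenCV 4.12 (cv2) and the standard library are available. Lean on these libraries where they do the work, as an engineer would, in place of code of your own. Each camera call takes 0.05 s, during which the arm holds its last target. There are 200 camera calls.

## Task

On the microtome, swing the orange-knobbed clamp lever right out to free the knife-holder carriage, slide the carriage along its rail until its red pointer lines up with the white line on the green index clip, and swing the lever fully back so that the carriage is clamped there. Leave the other things on the bench where they are.

Things in the scene. Friction and masses are not known exactly. Their poses are not given: they have to be found in the camera images.
- microtome: Cream microtome, fixed. Origin: underside centre of its stage (200 mm in x, 420 in y, top 30 mm up). y is the rail's direction, from the open end (-y) to the specimen clamp (from y = +129 mm, 87 to 143 mm up) and the housing (from y = +200 mm, 250 mm high; x within 125 mm). x points to the side with the index clips, -x to the side with the clamp lever. z up.
- knife_carriage (a joint): Travel of the knife-holder carriage along the rail, m: 0 at the open end, grows towards the specimen clamp, stops at 0.19. Stiff sliding (about 5 N) when free; does not slide while clamped.
- holder_grip (a point): Place to grip the carriage: point in the dark steel holder block on top of it. The block is 60 mm along the microtome's x, 28 mm along its y, 50 mm high; its top is 15 mm above this point, the aluminium saddle (90 x 70 mm) 35 mm below it. Axes as the microtome's; moves with the carriage.
- pointer_tip (a point): Outer tip of the carriage's red pointer, a bar 3 mm wide lying along the microtome's x, just above the stage. Axes as the microtome's; moves with the carriage.
- clamp_lever (a joint): Angle of the clamp lever about its vertical pivot, rad: 0 = clamped (at its stop, arm along the microtome's -y), grows clockwise seen from above to 1.4 = swung right out (arm nearly along -x). It grips the rail below about 0.6 and stays where it is left.
- lever_pivot (a point): On the lever's vertical pivot axis, at the height of its arm (70 mm above the bench). Axes as the microtome's; moves with the carriage.
- lever_knob (a point): Place to grip the lever: on the axis of its upright round orange knob (16 mm diameter), 9 mm below the knob's top, 20.5 mm above the top face of the flat arm (arm 10 mm wide, 7 mm thick). 66 mm from the pivot axis.
- green_mark: Green index clip, fixed on the stage's +x edge, 26 mm in x, 16 mm in y, 8 mm high, a white line along its x in the middle of its top. Origin: underside centre, below the line. Axes as the microtome's. This is the mark to set.
- blue_mark: Blue index clip of the same size and kind, not to be used; the two may be in either order along the rail.
- reagent_jar: Amber jar, 56 mm diameter, 85 mm high, standing loose. Origin: underside centre. Leave alone.
- brush: Small brush lying along its x, 170 mm long, loose. Leave alone.
- cassette_tray: Teal open tray with cassettes, 110 x 80 x 30 mm, loose. Origin: underside centre. Leave alone.

How it is judged:
By the outcome, as a careful person would: the job done as asked, in the order asked, and still so for the second after the job is handed in, with the robot touching nothing.
It also fails if it takes over 72 s, if anything falls off the work surface, if the arm or the gripper's body presses on something with over 40 N, if the wrist force passes 120 N, or if a joint passes its speed limit or range.

## Working session

There is one attempt and no reset: what is moved stays moved. The work goes in short steps, Python scripts to look and compute and a tool call to move; the robot and the scene stay as the last step left them, time stands still between calls to the robot, and variables do not carry over. Pictures are saved under pics/ and viewed, at most 10 in all, crops included, and the job is handed in when it is done.

Besides the shell and the picture viewer there is one more tool, called after "Call:" as name(argument=value, ...), one argument or row to a line, values as JSON. apply_moves: Moves the arm, as the interface text tells. Its arguments: {"type":"object","properties":{"rows":{"type":"array"}},"required":["rows"]}

```bash
mkdir -p pics; cat > h.py <<'E'
import numpy as np, cv2
from plant import r, optics
from scipy.spatial.transform import Rotation as R
def rot(f):
    a=np.array(f["rotation"],float)
    return a if a.shape==(3,3) else R.from_rotvec(a).as_matrix()
def ray(f,u,v):
    d=np.array([(u-f["cx"])/f["fx"],(v-f["cy"])/f["fy"]]); s=d.copy()
    for _ in range(20): s=d/(1+f["k1"]*(s@s))
    return np.array(f["xyz"]),rot(f)@np.array([*s,1])
def at_z(f,u,v,z):
    o,d=ray(f,u,v); return o+d*(z-o[2])/d[2]
def proj(f,p):
    q=rot(f).T@(np.array(p)-np.array(f["xyz"])); s=q[:2]/q[2]; s=s*(1+f["k1"]*(s@s))
    return s*[f["fx"],f["fy"]]+[f["cx"],f["cy"]]
def save(f,n): cv2.imwrite(f"pics/{n}.png",cv2.cvtColor(f["pixels"],cv2.COLOR_RGB2BGR))
E
python3 - <<'E'
from h import *
import pickle
for n in("top","side"):
    f=optics.grab_frame(n); save(f,n+"0"); pickle.dump(f,open(n+"0.pkl","wb"))
    print(n,f["xyz"],f["rotation"],f["fx"],f["cx"],f["k1"])
print(r.observe())
E
```

```text
top [ 0.45790949 -0.17760329  1.06928472] [-2.15497513  2.15394078 -0.06672572] 527.1270973833994 319.5726544832507 -0.006215263260665633
side [0.20287302 0.393663   0.50096845] [-0.66442847  2.46176137 -1.32102435] 475.4943825407844 317.3358124588155 0.011518823946732596
{'clock': 0.1, 'joint_pos': array([ 1.10789495e+00,  2.21165763e-01,  1.52748388e+00,  3.37195893e-06,
        1.39468107e+00, -1.26101197e-01]), 'qd': array([-0.001926  , -0.00190494, -0.00251881,  0.00097537, -0.00029162,
       -0.00207653]), 'joint_efforts': array([ 1.15683775e-03, -4.95946777e+01, -3.88522732e+01,  7.02798483e-02,
        5.14775317e-02, -8.78204628e-05]), 'eef_pos': array([0.20629977, 0.58939067, 0.22154197]), 'orientation': array([-5.26463191e-01, -3.09665054e+00,  2.61065304e-03]), 'wrist_force': array([-0.17126429,  0.59882805, -0.04217018]), 'ft_torque': array([-0.04781638, -0.08963009, -0.01747872]), 'grasp_force': 0.0, 'opening': 0.0868743888084832}
```

View pics/top0.png

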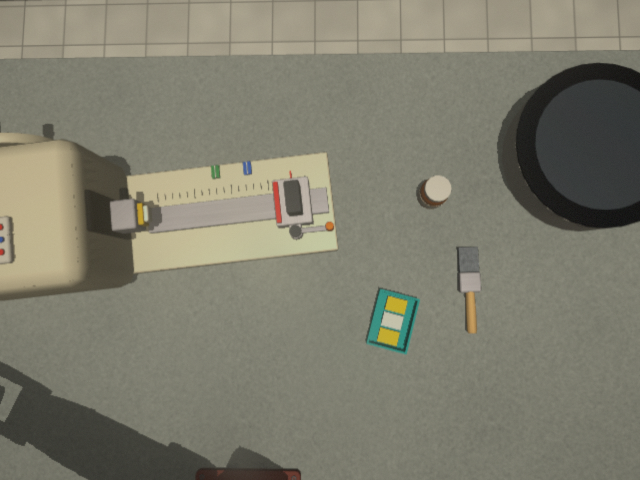

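View pics/side0.png

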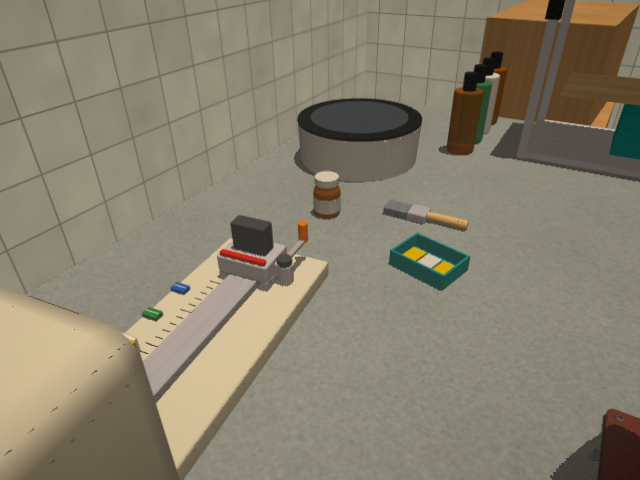

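The top view shows the stage's open-end corners at (327,153) and (337,249), green clip (215,171), blue clip (247,168), pointer (291,175), knob (330,226), pivot (296,231) and holder block (293,198). In the side view the knob is at (303,231) and the block at (252,236). Next I measure these with colour blobs.

```bash
python3 - <<'E'
from h import *
import pickle
T=pickle.load(open("top0.pkl","rb"));S=pickle.load(open("side0.pkl","rb"))
def blobs(f,lo,hi,box,n):
    hsv=cv2.cvtColor(f["pixels"],cv2.COLOR_RGB2HSV); m=cv2.inRange(hsv,lo,hi)
    k=np.zeros_like(m); x0,y0,x1,y1=box; k[y0:y1,x0:x1]=1; m*=k
    c,l,s,ce=cv2.connectedComponentsWithStats(m)
    for i in range(1,c):
        if s[i,4]>8: print(n,s[i],ce[i].round(1))
blobs(T,(40,80,40),(85,255,255),(140,140,340,190),"Tgreen")
blobs(T,(100,80,40),(130,255,255),(140,140,340,190),"Tblue")
blobs(T,(0,150,80),(4,255,255),(260,150,340,240),"Tred")
blobs(T,(5,150,80),(20,255,255),(310,210,340,240),"Torange")
blobs(S,(40,80,40),(85,255,255),(100,260,260,340),"Sgreen")
blobs(S,(5,150,80),(16,255,255),(290,210,320,250),"Sorange")
g=cv2.cvtColor(T["pixels"],cv2.COLOR_RGB2BGR)
crop=g[140:290,100:350]; cv2.imwrite("pics/topcrop.png",cv2.resize(crop,None,fx=3.2,fy=3.2,interpolation=cv2.INTER_CUBIC))
for n,u,v,z in [("c+",327,153,.03),("c-",337,249,.03),("green",215.5,171.5,.038),("blue",247,168,.038),("knobtop",330,226,.103),("ptr",291,172,.035),("block",293,197,.145)]:
    print(n,at_z(T,u,v,z).round(4))
E
```

```text
Tgreen [211 166   4  12  35] [212.5 171.5]
Tgreen [216 166   4  12  35] [217.1 171.3]
Tblue [243 162   4  12  29] [244.5 167.8]
Tblue [247 162   4  12  37] [248.8 167.2]
Tred [273 182   8  40 165] [276.6 201.3]
Torange [326 222   7   8  47] [329.2 225.6]
Sgreen [142 307  21  14 166] [152.1 313.6]
Sorange [298 221  10  21 166] [302.5 230.4]
c+ [ 0.7274 -0.1551  0.03  ]
c- [ 0.5337 -0.175   0.03  ]
green [0.689  0.0684 0.038 ]
blue [0.6958 0.0049 0.038 ]
knobtop [ 0.5709 -0.1623  0.103 ]
ptr [ 0.6878 -0.0832  0.035 ]
block [ 0.6181 -0.0972  0.145 ]
```

View pics/topcrop.png

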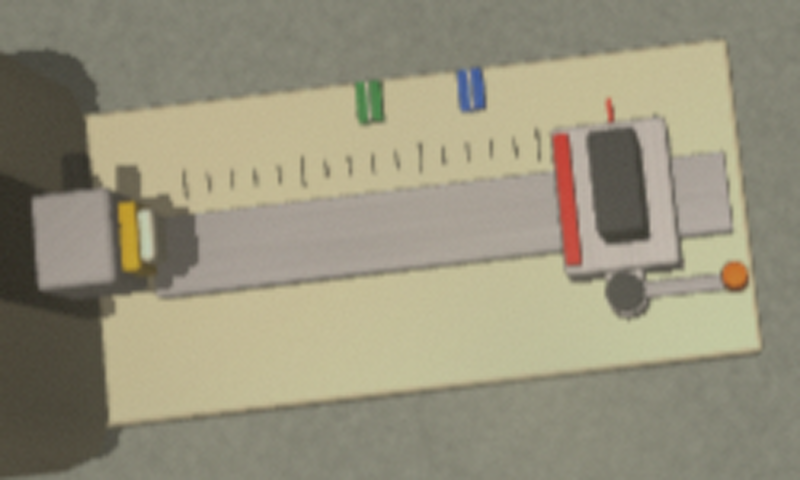

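The crop shows the long stage edges clearly: (87,115)–(725,40) and (110,424)–(762,350). The pointer tip is near (609,100), the knob at (735,275) and the block top spans (590–648, 130–242). Next: the microtome frame, then a first move plan.

```bash
cat >> h.py <<'E'
def plan(p,yd):
    """shift (tool axes, 40 mm units) to TCP p; turn (5 deg units, tool z) to bring tool y to world dir angle yd (mod pi)"""
    s=r.observe(); M=R.from_rotvec(s["orientation"]).as_matrix()
    sh=M.T@(np.array(p)-s["eef_pos"])/.04
    a=np.arctan2(M[1,1],M[0,1]); d=(yd-a+np.pi/2)%np.pi-np.pi/2
    print("t",s["clock"],"tcp",s["eef_pos"].round(4),"q",s["joint_pos"].round(2),"open",round(s["opening"],4))
    print("shift",sh.round(3),"turn",round(-np.degrees(d)/5,3),"tilt",np.degrees(M[:2,2]).round(2))
    return M
E
python3 - <<'E'
from h import *
import pickle
T=pickle.load(open("top0.pkl","rb"));S=pickle.load(open("side0.pkl","rb"))
c=lambda x,y:((x+.5)/3.2-.5+100,(y+.5)/3.2-.5+140)
W=lambda x,y,z:at_z(T,*c(x,y),z)
a,b,p,q=W(87,115,.03),W(725,40,.03),W(110,424,.03),W(762,350,.03)
print("edge yaw",[np.degrees(np.arctan2(-(v[0]),v[1])) for v in(a-b,p-q)],"end",np.degrees(np.arctan2(*(b-q)[[1,0]])),np.linalg.norm(b-q))
y=np.mean([np.arctan2(-v[0],v[1]) for v in(a-b,p-q)])
ex=np.array([np.cos(y),np.sin(y),0]);ey=np.array([-np.sin(y),np.cos(y),0])
o=(b+q)/2+.21*ey; o[2]=0; print("o",o,"yaw",y)
L=lambda P:np.round([(P-o)@ex,(P-o)@ey,P[2]],4)
kn=at_z(T,329.4,225.8,.103)
for n,P in [("green",at_z(T,214.7,171.4,.038)),("blue",at_z(T,246.6,167.5,.038)),("knob",kn),("ptr",W(608,99,.035)),("ptrbase",W(612,120,.035)),("pivot",W(627,292,.085))]: print(n,P.round(4),L(P))
for z in(.12,.13,.14,.15): print("block",z,[L(W(*k,z))[:2] for k in((590,132),(634,128),(648,238),(603,242))])
print("knob side expected",proj(S,kn-[0,0,.015]), "green side",proj(S,at_z(T,214.7,171.4,.038)))
M=plan([.33,.1,.25],y); print(M.round(3))
E
```

```text
edge yaw [np.float64(6.425007222644067), np.float64(6.475317598428073)] end 6.719820400270575 0.19682199026562675
o [0.60779843 0.04362171 0.        ] yaw 0.1125765713522286
green [0.6892 0.07   0.038 ] [0.0839 0.017  0.038 ]
blue [0.6968 0.0057 0.038 ] [ 0.0842 -0.0476  0.038 ]
knob [ 0.5713 -0.1612  0.103 ] [-0.0593 -0.1995  0.103 ]
ptr [ 0.6907 -0.0805  0.035 ] [ 0.0684 -0.1326  0.035 ]
ptrbase [ 0.6773 -0.0831  0.035 ] [ 0.0548 -0.1337  0.035 ]
pivot [ 0.5639 -0.0973  0.085 ] [-0.0595 -0.1351  0.085 ]
block 0.12 [array([ 0.0306, -0.1261]), array([ 0.0299, -0.1515]), array([-0.0342, -0.1527]), array([-0.0335, -0.1269])]
block 0.13 [array([ 0.0284, -0.127 ]), array([ 0.0278, -0.152 ]), array([-0.0357, -0.1532]), array([-0.035 , -0.1277])]
block 0.14 [array([ 0.0263, -0.1278]), array([ 0.0256, -0.1526]), array([-0.0371, -0.1537]), array([-0.0365, -0.1285])]
block 0.15 [array([ 0.0241, -0.1286]), array([ 0.0235, -0.1531]), array([-0.0386, -0.1543]), array([-0.038 , -0.1293])]
knob side expected [302.68688247 230.63619125] green side [151.48258379 311.94462026]
t 0.1 tcp [0.2063 0.5894 0.2215] q [ 1.11  0.22  1.53  0.    1.39 -0.13] open 0.0869
shift [ -6.962 -10.527  -0.695] turn 12.851 tilt [-0.04 -0.09]
[[-0.944  0.33  -0.001]
 [ 0.33   0.944 -0.002]
 [ 0.    -0.002 -1.   ]]
```

Call:
apply_moves(
  rows=[
    {"grip": 40, "xyz": [-0.5, -0.75, -0.05], "dr": [0, 0, 0]},
    {"grip": 40, "xyz": [-0.5, -0.75, -0.05], "dr": [0, 0, 0]},
    {"grip": 40, "xyz": [-0.5, -0.75, -0.05], "dr": [0, 0, 0]},
    {"grip": 40, "xyz": [-0.5, -0.75, -0.05], "dr": [0, 0, 0]},
    {"grip": 40, "xyz": [-0.5, -0.75, -0.05], "dr": [0, 0, 0]},
    {"grip": 40, "xyz": [-0.5, -0.75, -0.05], "dr": [0, 0, 0]},
    {"grip": 40, "xyz": [-0.5, -0.75, -0.05], "dr": [0, 0, 0]},
    {"grip": 40, "xyz": [-0.5, -0.75, -0.05], "dr": [0, 0, 0]},
    {"grip": 40, "xyz": [-0.5, -0.75, -0.05], "dr": [0, 0, 0]},
    {"grip": 40, "xyz": [-0.5, -0.75, -0.05], "dr": [0, 0, 0]},
    {"grip": 40, "xyz": [-0.5, -0.75, -0.05], "dr": [0, 0, 0]},
    {"grip": 40, "xyz": [-0.5, -0.75, -0.05], "dr": [0, 0, 0]},
    {"grip": 40, "xyz": [-0.5, -0.75, -0.05], "dr": [0, 0, 0]},
    {"grip": 40, "xyz": [-0.5, -0.75, -0.05], "dr": [0, 0, 0]},
  ],
)

```text
clock: 1.27
eef_pos: [0.3318, 0.0993, 0.2505]
orientation: [0.526, 3.097, 0.0]
wrist_force: [0.6, 0.2, -0.5]
opening: 0.0403
grasp_force: 0.0
```

Call:
apply_moves(
  rows=[
    {"grip": 40, "xyz": [0, 0, 0], "dr": [0, 0, 1]},
    {"grip": 40, "xyz": [0, 0, 0], "dr": [0, 0, 1]},
    {"grip": 40, "xyz": [0, 0, 0], "dr": [0, 0, 1]},
    {"grip": 40, "xyz": [0, 0, 0], "dr": [0, 0, 1]},
    {"grip": 40, "xyz": [0, 0, 0], "dr": [0, 0, 1]},
    {"grip": 40, "xyz": [0, 0, 0], "dr": [0, 0, 1]},
    {"grip": 40, "xyz": [0, 0, 0], "dr": [0, 0, 1]},
    {"grip": 40, "xyz": [0, 0, 0], "dr": [0, 0, 1]},
    {"grip": 40, "xyz": [0, 0, 0], "dr": [0, 0, 1]},
    {"grip": 40, "xyz": [0, 0, 0], "dr": [0, 0, 1]},
    {"grip": 40, "xyz": [0, 0, 0], "dr": [0, 0, 1]},
    {"grip": 40, "xyz": [0, 0, 0], "dr": [0, 0, 1]},
    {"grip": 40, "xyz": [0, 0, 0], "dr": [0, 0, 0.85]},
    {"grip": 40, "xyz": [0, 0, 0], "dr": [0, 0, 0]},
  ],
)

```text
clock: 2.43
eef_pos: [0.3318, 0.1009, 0.2502]
orientation: [-2.096, -2.34, 0.001]
wrist_force: [-1.1, -0.4, -1.7]
opening: 0.04
grasp_force: 0.0
```

```bash
python3 -c "
from h import *
M=plan([.571,-.161,.2],.1126);print(M.round(3))"
```

```text
t 2.4333 tcp [0.3318 0.1009 0.2502] q [ 0.07 -0.53  2.14 -0.    1.53 -0.04] open 0.04
shift [-7.166  5.226  1.253] turn -0.029 tilt [-0.03 -0.  ]
[[-0.11   0.994 -0.001]
 [ 0.994  0.11  -0.   ]
 [ 0.    -0.001 -1.   ]]
```

Call:
apply_moves(
  rows=[
    {"grip": 40, "xyz": [-0.72, 0.52, 0.12], "dr": [0, 0, 0]},
    {"grip": 40, "xyz": [-0.72, 0.52, 0.12], "dr": [0, 0, 0]},
    {"grip": 40, "xyz": [-0.72, 0.52, 0.12], "dr": [0, 0, 0]},
    {"grip": 40, "xyz": [-0.72, 0.52, 0.12], "dr": [0, 0, 0]},
    {"grip": 40, "xyz": [-0.72, 0.52, 0.12], "dr": [0, 0, 0]},
    {"grip": 40, "xyz": [-0.72, 0.52, 0.12], "dr": [0, 0, 0]},
    {"grip": 40, "xyz": [-0.72, 0.52, 0.12], "dr": [0, 0, 0]},
    {"grip": 40, "xyz": [-0.72, 0.52, 0.12], "dr": [0, 0, 0]},
    {"grip": 40, "xyz": [-0.72, 0.52, 0.12], "dr": [0, 0, 0]},
    {"grip": 40, "xyz": [-0.7, 0.54, 0.12], "dr": [0, 0, 0]},
    {"grip": 40, "xyz": [0, 0, 0], "dr": [0, 0, 0]},
    {"grip": 40, "xyz": [0, 0, 0], "dr": [0, 0, 0]},
  ],
)

```text
clock: 3.43
eef_pos: [0.5715, -0.1619, 0.2003]
orientation: [-2.09, -2.34, 0.002]
wrist_force: [-0.5, 0.1, -0.6]
opening: 0.0401
grasp_force: 0.0
```

```bash
python3 - <<'E'
from h import *
f=optics.grab_frame("wrist"); save(f,"w1")
hsv=cv2.cvtColor(f["pixels"],cv2.COLOR_RGB2HSV); m=cv2.inRange(hsv,(5,150,80),(20,255,255))
c,l,s,ce=cv2.connectedComponentsWithStats(m)
for i in range(1,c):
    if s[i,4]>60: print(s[i],ce[i],at_z(f,*ce[i],.103))
print(f["xyz"]); plan([.571,-.161,.079],.1126)
E
```

```text
[310 220  24  32 616] [321.16558442 235.82142857] [ 0.57033419 -0.15674724  0.103     ]
[196 339  17  66 363] [201.63085399 376.7107438 ] [ 0.49672201 -0.27155996  0.103     ]
[433 341  13  64 316] [440.28481013 375.35126582] [ 0.6670974  -0.25053416  0.103     ]
[ 160  415  434   33 6974] [397.59033553 433.40478922] [ 0.64567052 -0.3052077   0.103     ]
[ 0.56252003 -0.08147499  0.36272316]
t 3.4833 tcp [ 0.5712 -0.161   0.2012] q [-0.41  0.16  1.63  0.    1.35 -0.52] open 0.04
shift [-5.000e-03  3.000e-03  3.055e+00] turn 0.009 tilt [-0.15  0.08]
```

View pics/w1.png

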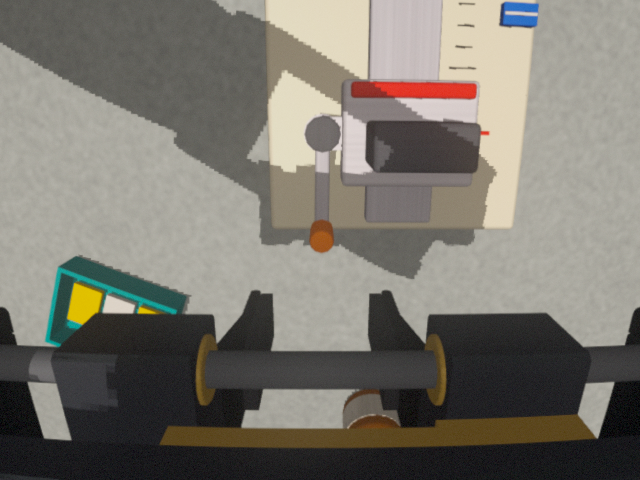

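The knob spans columns 310–334 and rows 220–252, with its top disc near (321,241). The lever arm goes up to the pivot at (323,133), the pointer tip is at (489,132) and the blue clip at (520,14). All of this agrees with the top-view estimate, so I descend and grip the knob.

Call:
apply_moves(
  rows=[
    {"grip": 40, "xyz": [0, 0, 0.6], "dr": [0, 0, 0]},
    {"grip": 40, "xyz": [0, 0, 0.6], "dr": [0, 0, 0]},
    {"grip": 40, "xyz": [0, 0, 0.6], "dr": [0, 0, 0]},
    {"grip": 40, "xyz": [0, 0, 0.6], "dr": [0, 0, 0]},
    {"grip": 40, "xyz": [0, 0, 0.4], "dr": [0, 0, 0]},
    {"grip": 40, "xyz": [0, 0, 0.22], "dr": [0, 0, 0]},
    {"grip": 40, "xyz": [0, 0, 0], "dr": [0, 0, 0]},
    {"grip": 40, "xyz": [0, 0, 0], "dr": [0, 0, 0]},
  ],
)

```text
clock: 4.15
eef_pos: [0.5718, -0.1604, 0.0827]
orientation: [2.091, 2.344, 0.0]
wrist_force: [0.4, -0.2, 0.5]
opening: 0.04
grasp_force: 0.0
```

Call:
apply_moves(
  rows=[
    {"grip": 10, "xyz": [0, 0, 0], "dr": [0, 0, 0]},
    {"grip": 10, "xyz": [0, 0, 0], "dr": [0, 0, 0]},
    {"grip": 10, "xyz": [0, 0, 0], "dr": [0, 0, 0]},
    {"grip": 10, "xyz": [0, 0, 0], "dr": [0, 0, 0]},
    {"grip": 10, "xyz": [0, 0, 0], "dr": [0, 0, 0]},
    {"grip": 10, "xyz": [0, 0, 0], "dr": [0, 0, 0]},
  ],
)

```text
clock: 4.65
eef_pos: [0.5719, -0.1613, 0.0824]
orientation: [2.092, 2.343, -0.0]
wrist_force: [-0.7, -0.2, 4.1]
opening: 0.0151
grasp_force: 30.0
```

Call:
apply_moves(
  rows=[
    {"grip": 25, "xyz": [0, 0, 0], "dr": [0, 0, 0]},
    {"grip": 25, "xyz": [0, 0, 0], "dr": [0, 0, 0]},
    {"grip": 25, "xyz": [0, 0, 0.1], "dr": [0, 0, 0]},
    {"grip": 10, "xyz": [0, 0, 0], "dr": [0, 0, 0]},
    {"grip": 10, "xyz": [0, 0, 0], "dr": [0, 0, 0]},
    {"grip": 10, "xyz": [0, 0, 0], "dr": [0, 0, 0]},
    {"grip": 10, "xyz": [0, 0, 0], "dr": [0, 0, 0]},
    {"grip": 10, "xyz": [0, 0, 0], "dr": [0, 0, 0]},
  ],
)

```text
clock: 5.32
eef_pos: [0.5715, -0.1608, 0.0772]
orientation: [-2.092, -2.342, 0.0]
wrist_force: [1.0, 0.5, -4.3]
opening: 0.015
grasp_force: 30.0
```

Call:
apply_moves(
  rows=[
    {"grip": 10, "xyz": [0.006, -0.144, 0], "dr": [0, 0, 1]},
    {"grip": 10, "xyz": [0.006, -0.144, 0], "dr": [0, 0, 1]},
    {"grip": 10, "xyz": [0.006, -0.144, 0], "dr": [0, 0, 1]},
    {"grip": 10, "xyz": [0.006, -0.144, 0], "dr": [0, 0, 1]},
    {"grip": 10, "xyz": [0, 0, 0], "dr": [0, 0, 0]},
  ],
)

```text
clock: 5.73
eef_pos: [0.5478, -0.159, 0.0772]
orientation: [-2.47, -1.939, 0.001]
wrist_force: [-0.0, 1.0, -3.8]
opening: 0.0144
grasp_force: 30.0
```

```bash
python3 - <<'E'
from h import *
f=optics.grab_frame("wrist"); g=optics.grab_frame("side")
a=f["pixels"][60:460,120:520]; b=cv2.resize(g["pixels"][180:300,200:320],(400,400))
cv2.imwrite("pics/w2.png",cv2.cvtColor(np.hstack([a,b]),cv2.COLOR_RGB2BGR))
E
```

```text
(no output)
```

View pics/w2.png

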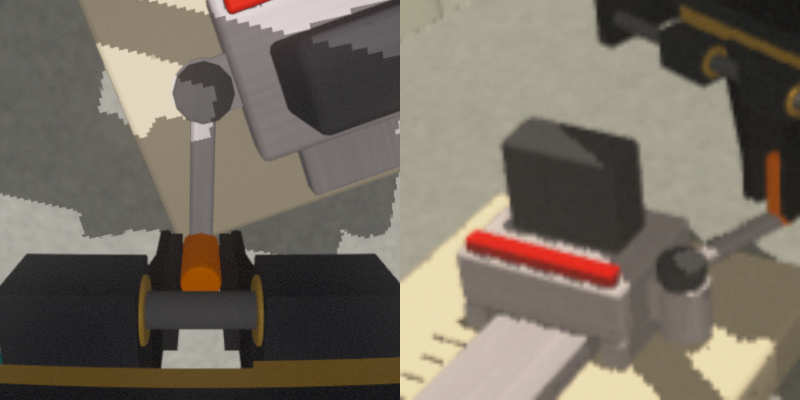

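The left half shows the orange knob held between the pads at crop (202,262), with the lever arm following radially to the pivot at (203,92). The right half (side view) shows the carriage unmoved. I continue the swing.

Call:
apply_moves(
  rows=[
    {"grip": 10, "xyz": [0.006, -0.144, 0], "dr": [0, 0, 1]},
    {"grip": 10, "xyz": [0.006, -0.144, 0], "dr": [0, 0, 1]},
    {"grip": 10, "xyz": [0.006, -0.144, 0], "dr": [0, 0, 1]},
    {"grip": 10, "xyz": [0.006, -0.144, 0], "dr": [0, 0, 1]},
    {"grip": 10, "xyz": [0.006, -0.144, 0], "dr": [0, 0, 1]},
    {"grip": 10, "xyz": [0.006, -0.144, 0], "dr": [0, 0, 1]},
    {"grip": 10, "xyz": [0.006, -0.144, 0], "dr": [0, 0, 1]},
    {"grip": 10, "xyz": [0.006, -0.144, 0], "dr": [0, 0, 1]},
    {"grip": 10, "xyz": [0, 0, 0], "dr": [0, 0, 0]},
  ],
)

```text
clock: 6.58
eef_pos: [0.5108, -0.1337, 0.0772]
orientation: [-2.983, -0.982, 0.0]
wrist_force: [1.5, 4.4, -6.9]
opening: 0.0149
grasp_force: 30.0
```

Call:
apply_moves(
  rows=[
    {"grip": 10, "xyz": [0.006, -0.144, 0], "dr": [0, 0, 1]},
    {"grip": 10, "xyz": [0.006, -0.144, 0], "dr": [0, 0, 1]},
    {"grip": 10, "xyz": [0.006, -0.144, 0], "dr": [0, 0, 1]},
    {"grip": 10, "xyz": [0.006, -0.144, 0], "dr": [0, 0, 1]},
    {"grip": 10, "xyz": [0, 0, 0], "dr": [0, 0, 0]},
    {"grip": 10, "xyz": [0, 0, 0], "dr": [0, 0, 0]},
  ],
)

```text
clock: 7.08
eef_pos: [0.5008, -0.1135, 0.0773]
orientation: [-3.107, -0.458, 0.001]
wrist_force: [2.8, 4.0, -8.1]
opening: 0.0152
grasp_force: 30.0
```

Call:
apply_moves(
  rows=[
    {"grip": 10, "xyz": [0, -0.04, 0], "dr": [0, 0, 0.2]},
    {"grip": 10, "xyz": [0, 0, 0], "dr": [0, 0, 0]},
    {"grip": 10, "xyz": [0, 0, 0], "dr": [0, 0, 0]},
  ],
)

```text
clock: 7.33
eef_pos: [0.5008, -0.1132, 0.0774]
orientation: [3.112, 0.425, 0.001]
wrist_force: [5.2, -0.9, -13.9]
opening: 0.0149
grasp_force: 30.0
```

Call:
apply_moves(
  rows=[
    {"grip": 35, "xyz": [0, 0, 0], "dr": [0, 0, 0]},
    {"grip": 35, "xyz": [0, 0, 0], "dr": [0, 0, 0]},
    {"grip": 35, "xyz": [0, 0, 0], "dr": [0, 0, 0]},
    {"grip": 60, "xyz": [0, 0, -0.5], "dr": [0, 0, 0]},
    {"grip": 60, "xyz": [0, 0, -0.8], "dr": [0, 0, 0]},
    {"grip": 60, "xyz": [0, 0, -0.8], "dr": [0, 0, 0]},
    {"grip": 60, "xyz": [0, 0, -0.8], "dr": [0, 0, 0.5]},
    {"grip": 60, "xyz": [0, 0, -0.3], "dr": [0, 0, 1]},
    {"grip": 60, "xyz": [0, 0, 0], "dr": [0, 0, 0]},
  ],
)

```text
clock: 8.08
eef_pos: [0.5032, -0.1139, 0.2115]
orientation: [3.13, 0.213, 0.013]
wrist_force: [-0.7, -0.1, 1.3]
opening: 0.0587
grasp_force: 0.0
```

```bash
python3 - <<'E'
from h import *
y=.1126;ex=np.array([np.cos(y),np.sin(y),0]);ey=np.array([-np.sin(y),np.cos(y),0]); o=np.array([.6078,.0436,0])
f=optics.grab_frame("wrist"); g=optics.grab_frame("side"); t=optics.grab_frame("top")
import pickle; pickle.dump((f,g,t),open("p3.pkl","wb"))
big=np.zeros((560,800,3),np.uint8); big[:360,:480]=cv2.resize(f["pixels"],(480,360)); big[:320,480:]=cv2.resize(g["pixels"][160:320,180:340],(320,320)); big[360:,:480]=cv2.resize(t["pixels"][140:240,200:440],(480,200))
cv2.imwrite("pics/m3.png",cv2.cvtColor(big,cv2.COLOR_RGB2BGR))
plan(o-.1395*ey+[0,0,.2],y+np.pi/2)
for z in (.11,.12,.13,.14): print(z,[proj(g,o+a*ex+(-.1395-.014)*ey*0+(-.1395+.014)*ey+[0,0,z]).round(1) for a in(-.03,.03)])
E
```

```text
t 8.2333 tcp [ 0.4999 -0.1126  0.2051] q [-0.38 -0.04  1.84 -0.    1.34  1.05] open 0.0598
shift [ 3.12  -0.     0.126] turn 0.326 tilt [-0.05  0.01]
0.11 [array([263.8, 238.1]), array([230.5, 230.2])]
0.12 [array([263.2, 232.6]), array([229.7, 224.7])]
0.13 [array([262.7, 226.9]), array([228.9, 219.2])]
0.14 [array([262.1, 221.2]), array([228.1, 213.6])]
```

View pics/m3.png

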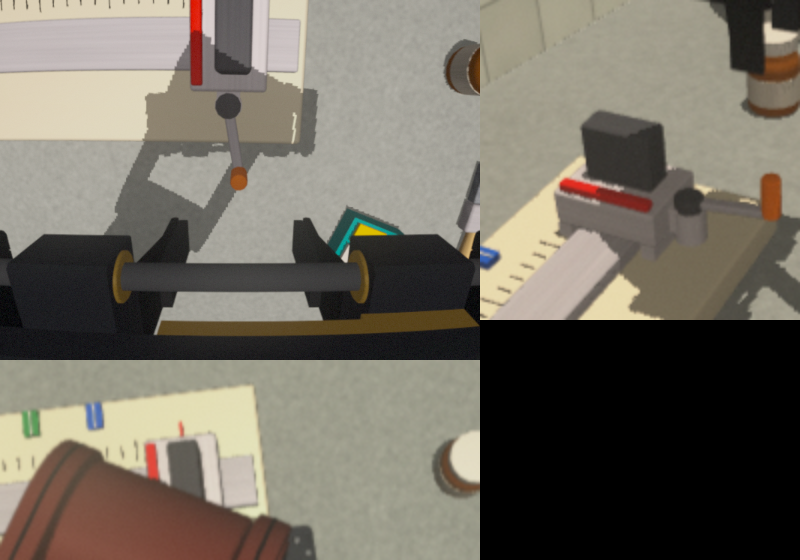

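The lever is swung out: wrist inset shows the knob at (238,180), pivot at (228,105). The side inset puts the block's top-front edge at about row 218–220, so its top is at z ≈ 0.13. The carriage has not moved. Next, over to the block.

Call:
apply_moves(
  rows=[
    {"grip": 60, "xyz": [0.62, 0, 0], "dr": [0, 0, 0]},
    {"grip": 60, "xyz": [0.62, 0, 0], "dr": [0, 0, 0]},
    {"grip": 60, "xyz": [0.62, 0, 0], "dr": [0, 0, 0]},
    {"grip": 60, "xyz": [0.62, 0, 0], "dr": [0, 0, 0]},
    {"grip": 60, "xyz": [0.62, 0, 0], "dr": [0, 0, 0.33]},
    {"grip": 60, "xyz": [0, 0, 0], "dr": [0, 0, 0]},
    {"grip": 60, "xyz": [0, 0, 0], "dr": [0, 0, 0]},
  ],
)

```text
clock: 8.82
eef_pos: [0.6225, -0.0949, 0.2027]
orientation: [-3.135, -0.176, 0.007]
wrist_force: [-0.4, 0.2, -0.3]
opening: 0.0599
grasp_force: 0.0
```

```bash
python3 - <<'E'
from h import *
y=.1126;ey=np.array([-np.sin(y),np.cos(y),0]); o=np.array([.6078,.0436,0])
M=plan(o-.1395*ey+[0,0,.096],y+np.pi/2);print(M.round(3))
E
```

```text
t 8.8167 tcp [ 0.6225 -0.0949  0.2027] q [-0.28  0.25  1.53 -0.    1.37  1.18] open 0.0599
shift [0.038 0.009 2.667] turn -0.002 tilt [-0.27  0.07]
[[ 0.994  0.112 -0.005]
 [ 0.112 -0.994  0.001]
 [-0.005 -0.002 -1.   ]]
```

Call:
apply_moves(
  rows=[
    {"grip": 60, "xyz": [0, 0, 0.6], "dr": [0, 0, 0]},
    {"grip": 60, "xyz": [0, 0, 0.6], "dr": [0, 0, 0]},
    {"grip": 60, "xyz": [0, 0, 0.6], "dr": [0, 0, 0]},
    {"grip": 60, "xyz": [0, 0, 0.5], "dr": [0, 0, 0]},
    {"grip": 60, "xyz": [0, 0, 0.35], "dr": [0, 0, 0]},
    {"grip": 60, "xyz": [0, 0, 0], "dr": [0, 0, 0]},
  ],
)

```text
clock: 9.32
eef_pos: [0.6193, -0.0948, 0.0951]
orientation: [-3.134, -0.173, 0.012]
wrist_force: [-0.9, 0.1, -0.0]
opening: 0.0601
grasp_force: 0.0
```

Call:
apply_moves(
  rows=[
    {"grip": 20, "xyz": [0, 0, 0], "dr": [0, 0, 0]},
    {"grip": 20, "xyz": [0, 0, 0], "dr": [0, 0, 0]},
    {"grip": 20, "xyz": [0, 0, 0], "dr": [0, 0, 0]},
    {"grip": 20, "xyz": [0, 0, 0], "dr": [0, 0, 0]},
    {"grip": 20, "xyz": [0, 0, 0], "dr": [0, 0, 0]},
    {"grip": 20, "xyz": [0, 0, 0], "dr": [0, 0, 0]},
    {"grip": 20, "xyz": [0, 0, 0], "dr": [0, 0, 0]},
  ],
)

```text
clock: 9.9
eef_pos: [0.6238, -0.0947, 0.1008]
orientation: [-3.136, -0.173, -0.002]
wrist_force: [-0.7, 4.2, 5.4]
opening: 0.0278
grasp_force: 30.0
```

Call:
apply_moves(
  rows=[
    {"grip": 20, "xyz": [0, -0.15, 0], "dr": [0, 0, 0]},
    {"grip": 20, "xyz": [0, -0.25, 0], "dr": [0, 0, 0]},
    {"grip": 20, "xyz": [0, -0.25, 0], "dr": [0, 0, 0]},
    {"grip": 20, "xyz": [0, -0.25, 0], "dr": [0, 0, 0]},
    {"grip": 20, "xyz": [0, -0.25, 0], "dr": [0, 0, 0]},
    {"grip": 20, "xyz": [0, -0.25, 0], "dr": [0, 0, 0]},
    {"grip": 20, "xyz": [0, 0, 0], "dr": [0, 0, 0]},
  ],
)

```text
clock: 10.48
eef_pos: [0.6175, -0.0392, 0.1008]
orientation: [3.136, 0.174, 0.002]
wrist_force: [-2.3, 2.2, 6.8]
opening: 0.0279
grasp_force: 30.0
```

Call:
apply_moves(
  rows=[
    {"grip": 20, "xyz": [0, -0.25, 0], "dr": [0, 0, 0]},
    {"grip": 20, "xyz": [0, -0.25, 0], "dr": [0, 0, 0]},
    {"grip": 20, "xyz": [0, -0.25, 0], "dr": [0, 0, 0]},
    {"grip": 20, "xyz": [0, -0.25, 0], "dr": [0, 0, 0]},
    {"grip": 20, "xyz": [0, -0.25, 0], "dr": [0, 0, 0]},
    {"grip": 20, "xyz": [0, -0.25, 0], "dr": [0, 0, 0]},
    {"grip": 20, "xyz": [0, -0.25, 0], "dr": [0, 0, 0]},
    {"grip": 20, "xyz": [0, -0.25, 0], "dr": [0, 0, 0]},
    {"grip": 20, "xyz": [0, 0, 0], "dr": [0, 0, 0]},
    {"grip": 20, "xyz": [0, 0, 0], "dr": [0, 0, 0]},
    {"grip": 20, "xyz": [0, 0, 0], "dr": [0, 0, 0]},
  ],
)

```text
clock: 11.4
eef_pos: [0.6084, 0.0404, 0.1008]
orientation: [-3.137, -0.174, -0.001]
wrist_force: [-3.4, 2.6, 7.9]
opening: 0.0278
grasp_force: 30.0
```

```bash
python3 - <<'E'
from h import *
import pickle
f={n:optics.grab_frame(n) for n in("wrist","side","top")}; pickle.dump(f,open("p4.pkl","wb"))
big=np.zeros((600,800,3),np.uint8); big[:360,:480]=cv2.resize(f["wrist"]["pixels"],(480,360)); big[:320,480:]=cv2.resize(f["side"]["pixels"][270:350,110:190],(320,320)); big[360:,:480]=cv2.resize(f["top"]["pixels"][140:260,150:390],(480,240))
cv2.imwrite("pics/m4.png",cv2.cvtColor(big,cv2.COLOR_RGB2BGR))
plan([0,0,0],.1126+np.pi/2)
E
```

```text
t 11.55 tcp [0.6084 0.0404 0.1008] q [-0.06  0.3   1.67  0.    1.17  1.4 ] open 0.0277
shift [-15.23   -0.671   2.513] turn -0.025 tilt [0.03 0.02]
```

View pics/m4.png

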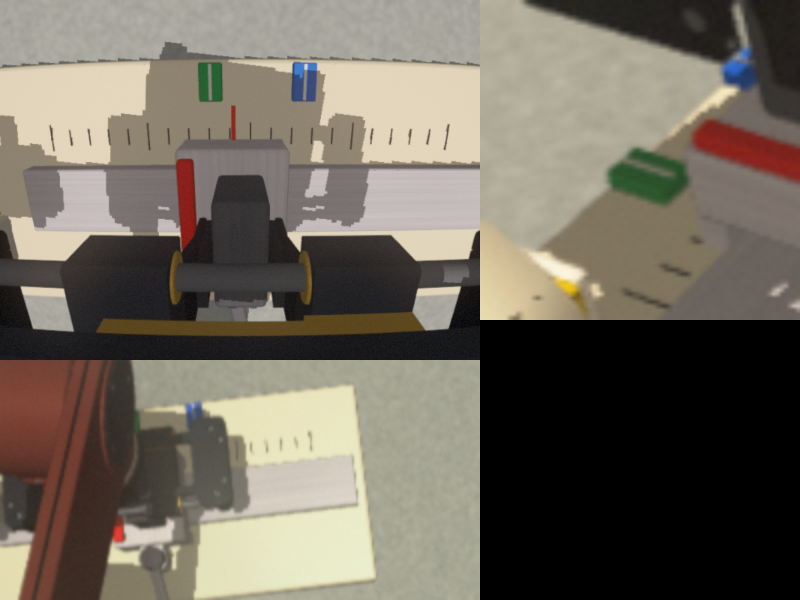

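The wrist view (0.75 scale) shows the red pointer at (233,106–138) and the green line at (210,65–98), so some 14 mm remain. I fit both lines in the full-resolution wrist frame.

```bash
cat > meas.py <<'E'
from h import *
y=.1126;ex=np.array([np.cos(y),np.sin(y),0]);ey=np.array([-np.sin(y),np.cos(y),0]); o=np.array([.6078,.0436,0])
def meas(f):
    hsv=cv2.cvtColor(f["pixels"],cv2.COLOR_RGB2HSV)
    # pointer: thin red component
    m=cv2.inRange(hsv,(0,120,60),(5,255,255))|cv2.inRange(hsv,(175,120,60),(180,255,255))
    n,l,s,c=cv2.connectedComponentsWithStats(m)
    P=None
    for i in range(1,n):
        if s[i,3]>15 and s[i,2]<14 and s[i,1]<220: P=(s[i],np.argwhere(l==i)[:,::-1])
    # green clip: line = low-saturation pixels inside hull
    g=cv2.inRange(hsv,(40,80,20),(85,255,255)); n,l,s,c=cv2.connectedComponentsWithStats(cv2.dilate(g,np.ones((7,7))))
    i=1+np.argmax(s[1:,4]); pts=np.argwhere((g>0)&(l==i))[:,::-1]
    h=np.zeros_like(g); cv2.fillConvexPoly(h,cv2.convexHull(pts.astype(np.int32)),255); h=cv2.erode(h,np.ones((5,5)))
    w=np.argwhere((h>0)&(g==0))[:,::-1]
    x0,y0,bw,bh=cv2.boundingRect(pts.astype(np.int32))
    L=lambda q,z:np.array([((at_z(f,*p,z)-o)@ex,(at_z(f,*p,z)-o)@ey) for p in q])
    print("ptr box",P[0],"clip box",x0,y0,bw,bh)
    G=L(w,.038); print("line n",len(w),"mean",G.mean(0).round(4),"slope",np.polyfit(G[:,0],G[:,1],1)[0].round(3))
    for z in(.032,.036,.04):
        Q=L(P[1],z); print("ptr z",z,"mean",Q.mean(0).round(4),"max x",Q[:,0].max().round(4),"slope",np.polyfit(Q[:,0],Q[:,1],1)[0].round(3),"togo mm",((G.mean(0)-Q.mean(0))[1]*1e3).round(2))
E
python3 -c "
from meas import *
import pickle
meas(pickle.load(open('p4.pkl','rb'))['wrist'])"
```

```text
ptr box [308 141   6  46 257] clip box 264 83 33 52
line n 238 mean [0.0829 0.0168] slope 0.005
ptr z 0.032 mean [0.0544 0.0012] max x 0.0664 slope -0.005 togo mm 15.53
ptr z 0.036 mean [0.0549 0.0011] max x 0.0666 slope -0.005 togo mm 15.62
ptr z 0.04 mean [0.0553 0.0011] max x 0.0669 slope -0.005 togo mm 15.71
```

Call:
apply_moves(
  rows=[
    {"grip": 20, "xyz": [0, -0.12, 0], "dr": [0, 0, 0]},
    {"grip": 20, "xyz": [0, -0.12, 0], "dr": [0, 0, 0]},
    {"grip": 20, "xyz": [0, -0.12, 0], "dr": [0, 0, 0]},
    {"grip": 20, "xyz": [0, 0, 0], "dr": [0, 0, 0]},
    {"grip": 20, "xyz": [0, 0, 0], "dr": [0, 0, 0]},
    {"grip": 20, "xyz": [0, 0, 0], "dr": [0, 0, 0]},
  ],
)

```text
clock: 12.05
eef_pos: [0.6069, 0.0536, 0.1008]
orientation: [3.135, 0.173, 0.001]
wrist_force: [-3.3, -2.2, 7.2]
opening: 0.0278
grasp_force: 30.0
```

```bash
python3 -c "
from meas import *
meas(optics.grab_frame('wrist')); meas(optics.grab_frame('wrist'))
plan([0,0,0],0)"
```

```text
ptr box [308 141   6  46 265] clip box 290 83 31 52
line n 227 mean [0.0834 0.0168] slope 0.006
ptr z 0.032 mean [0.0544 0.0144] max x 0.0663 slope -0.001 togo mm 2.38
ptr z 0.036 mean [0.0549 0.0143] max x 0.0666 slope -0.001 togo mm 2.46
ptr z 0.04 mean [0.0553 0.0142] max x 0.0669 slope -0.001 togo mm 2.54
ptr box [308 141   6  46 263] clip box 290 83 31 52
line n 229 mean [0.0833 0.0168] slope 0.005
ptr z 0.032 mean [0.0544 0.0144] max x 0.0663 slope -0.001 togo mm 2.38
ptr z 0.036 mean [0.0549 0.0143] max x 0.0666 slope -0.001 togo mm 2.47
ptr z 0.04 mean [0.0554 0.0142] max x 0.0669 slope -0.001 togo mm 2.55
t 12.15 tcp [0.6069 0.0536 0.1008] q [-0.04  0.3   1.67 -0.    1.17  1.42] open 0.0279
shift [-15.229  -0.341   2.514] turn -16.737 tilt [ 0.03 -0.07]
```

Call:
apply_moves(
  rows=[
    {"grip": 20, "xyz": [0, -0.06, 0], "dr": [0, 0, 0]},
    {"grip": 20, "xyz": [0, 0, 0], "dr": [0, 0, 0]},
    {"grip": 20, "xyz": [0, 0, 0], "dr": [0, 0, 0]},
    {"grip": 20, "xyz": [0, 0, 0], "dr": [0, 0, 0]},
  ],
)

```text
clock: 12.48
eef_pos: [0.6067, 0.0554, 0.1008]
orientation: [3.135, 0.173, 0.001]
wrist_force: [-3.2, -2.9, 6.6]
opening: 0.0277
grasp_force: 30.0
```

```bash
python3 -c "
from meas import *
meas(optics.grab_frame('wrist'))
plan([0,0,0],0)"
```

```text
ptr box [308 141   6  46 267] clip box 294 83 31 52
line n 240 mean [0.083  0.0166] slope -0.009
ptr z 0.032 mean [0.0542 0.0162] max x 0.0663 slope 0.0 togo mm 0.4
ptr z 0.036 mean [0.0547 0.0162] max x 0.0666 slope 0.0 togo mm 0.48
ptr z 0.04 mean [0.0552 0.0161] max x 0.0669 slope 0.0 togo mm 0.56
t 12.5333 tcp [0.6067 0.0554 0.1008] q [-0.04  0.3   1.68 -0.    1.17  1.42] open 0.0277
shift [-15.228  -0.295   2.514] turn -16.739 tilt [ 0.04 -0.12]
```

Call:
apply_moves(
  rows=[
    {"grip": 20, "xyz": [0, -0.014, 0], "dr": [0, 0, 0]},
    {"grip": 20, "xyz": [0, 0, 0], "dr": [0, 0, 0]},
    {"grip": 20, "xyz": [0, 0, 0], "dr": [0, 0, 0]},
    {"grip": 20, "xyz": [0, 0, 0], "dr": [0, 0, 0]},
  ],
)

```text
clock: 12.87
eef_pos: [0.6066, 0.0557, 0.1008]
orientation: [3.134, 0.173, 0.001]
wrist_force: [-3.5, -4.4, 7.3]
opening: 0.0277
grasp_force: 30.0
```

```bash
python3 -c "
from meas import *
meas(optics.grab_frame('wrist'))
plan([0,0,0],0)"
```

```text
ptr box [308 141   6  46 262] clip box 294 83 31 53
line n 230 mean [0.0832 0.0168] slope 0.004
ptr z 0.032 mean [0.0541 0.0165] max x 0.0663 slope 0.003 togo mm 0.3
ptr z 0.036 mean [0.0546 0.0164] max x 0.0666 slope 0.003 togo mm 0.38
ptr z 0.04 mean [0.055  0.0163] max x 0.0669 slope 0.003 togo mm 0.46
t 12.9167 tcp [0.6066 0.0557 0.1008] q [-0.04  0.3   1.68 -0.    1.17  1.43] open 0.0276
shift [-15.228  -0.288   2.514] turn -16.74 tilt [ 0.04 -0.14]
```

Call:
apply_moves(
  rows=[
    {"grip": 60, "xyz": [0, 0, 0], "dr": [0, 0, 0]},
    {"grip": 60, "xyz": [0, 0, 0], "dr": [0, 0, 0]},
    {"grip": 60, "xyz": [0, 0, 0], "dr": [0, 0, 0]},
    {"grip": 60, "xyz": [0, 0, 0], "dr": [0, 0, 0]},
    {"grip": 60, "xyz": [0, 0, -0.5], "dr": [0, 0, 0]},
    {"grip": 60, "xyz": [0, 0, -0.7], "dr": [0, 0, 0]},
    {"grip": 60, "xyz": [0, 0, -0.7], "dr": [0, 0, 0]},
    {"grip": 60, "xyz": [0, 0, -0.6], "dr": [0, 0, 0]},
    {"grip": 60, "xyz": [0, 0, 0], "dr": [0, 0, 0]},
    {"grip": 60, "xyz": [0, 0, 0], "dr": [0, 0, 0]},
  ],
)

```text
clock: 13.75
eef_pos: [0.6076, 0.0571, 0.2016]
orientation: [3.136, 0.173, 0.006]
wrist_force: [0.3, 0.4, -0.4]
opening: 0.0599
grasp_force: 0.0
```

```bash
python3 -c "
from meas import *
f=optics.grab_frame('wrist');save(f,'w5');meas(f)
hsv=cv2.cvtColor(f['pixels'],cv2.COLOR_RGB2HSV); m=cv2.inRange(hsv,(5,150,80),(20,255,255))
n,l,s,c=cv2.connectedComponentsWithStats(m)
print([(s[i],c[i]) for i in range(1,n) if s[i,4]>60])
plan([0,0,0],0)"
```

```text
ptr box [314 135   4  32 119] clip box 529 452 74 28
line n 1083 mean [-0.2647 -0.2428] slope 0.092
ptr z 0.032 mean [0.0535 0.0163] max x 0.0659 slope 0.011 togo mm -259.1
ptr z 0.036 mean [0.0539 0.0162] max x 0.0661 slope 0.011 togo mm -259.06
ptr z 0.04 mean [0.0542 0.0162] max x 0.0663 slope 0.011 togo mm -259.02
[(array([481, 345,  14,  59, 272], dtype=int32), array([489.34558824, 375.47794118])), (array([147, 346,  13,  58, 268], dtype=int32), array([151.80970149, 376.34701493])), (array([321, 389,  20,  24, 430], dtype=int32), array([330.63953488, 400.2744186 ])), (array([ 213,  412,  424,   35, 6338], dtype=int32), array([439.14831177, 433.23303881]))]
t 13.8 tcp [0.6064 0.0571 0.1997] q [-0.04  0.2   1.59 -0.    1.35  1.43] open 0.0598
shift [-15.227  -0.249   4.986] turn -16.738 tilt [ 0.02 -0.  ]
```

View pics/w5.png

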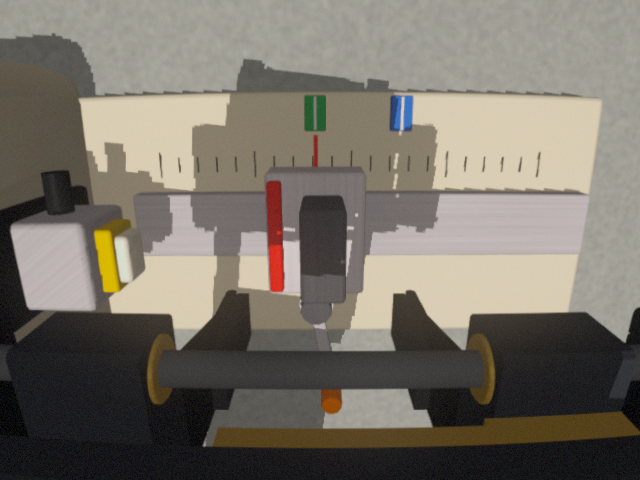

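The pointer (col 316, rows 135–167) lines up with the green clip's white line (col 315.5, rows 96–130). The lever is still out, with the knob top at about (331,405). Next, back to the knob.

```bash
sed -i 's/g=cv2.inRange(hsv,(40,80,20),(85,255,255));/g=cv2.inRange(hsv,(40,80,20),(85,255,255)); g[200:]=0;/' meas.py
python3 -c "
from meas import *
f=optics.grab_frame('wrist');meas(f)
print('knob',at_z(f,331,404,.103), 'expected px',proj(f,[.4835,.0372,.103]))
plan([.4835,.0372,.19],.1126-1.4)"
```

```text
ptr box [314 133   4  32 127] clip box 305 92 21 37
line n 99 mean [0.0825 0.0166] slope -0.001
ptr z 0.032 mean [0.054  0.0164] max x 0.0657 slope -0.006 togo mm 0.19
ptr z 0.036 mean [0.0543 0.0163] max x 0.0659 slope -0.006 togo mm 0.23
ptr z 0.04 mean [0.0547 0.0163] max x 0.0661 slope -0.006 togo mm 0.27
knob [0.4853678 0.0351341 0.103    ] expected px [327.90035847 405.82229122]
t 13.85 tcp [0.6056 0.0571 0.1984] q [-0.04  0.2   1.6  -0.    1.35  1.43] open 0.06
shift [-3.089  0.159  0.216] turn -1.985 tilt [-0.11  0.  ]
```

Call:
apply_moves(
  rows=[
    {"grip": 45, "xyz": [-0.6, 0.03, 0], "dr": [0, 0, 0]},
    {"grip": 45, "xyz": [-0.6, 0.03, 0], "dr": [0, 0, 0]},
    {"grip": 45, "xyz": [-0.6, 0.03, 0], "dr": [0, 0, 0]},
    {"grip": 45, "xyz": [-0.6, 0.04, 0], "dr": [0, 0, 0]},
    {"grip": 45, "xyz": [-0.66, 0.05, 0], "dr": [0, 0, 0]},
    {"grip": 45, "xyz": [0, 0, 0], "dr": [0, 0, -0.99]},
    {"grip": 45, "xyz": [0, 0, 0], "dr": [0, 0, -0.99]},
    {"grip": 45, "xyz": [0, 0, 0], "dr": [0, 0, 0]},
    {"grip": 45, "xyz": [0, 0, 0], "dr": [0, 0, 0]},
  ],
)

```text
clock: 14.6
eef_pos: [0.4847, 0.0364, 0.1984]
orientation: [-3.11, -0.439, 0.004]
wrist_force: [-0.1, -0.1, 0.2]
opening: 0.0451
grasp_force: 0.0
```

```bash
python3 -c "
from meas import *
f=optics.grab_frame('wrist')
hsv=cv2.cvtColor(f['pixels'],cv2.COLOR_RGB2HSV); m=cv2.inRange(hsv,(5,150,80),(20,255,255))
n,l,s,c=cv2.connectedComponentsWithStats(m)
for i in range(1,n):
  if s[i,4]>200: print(s[i],c[i],at_z(f,c[i][0],s[i,1]+s[i,3]-11,.103))
print('exp',proj(f,[.4845,.036,.103]))
plan([.4840,.0365,.078],.1126-1.4)"
```

```text
[311 224  23  33 627] [322.21371611 239.8676236 ] [0.48397542 0.03448368 0.103     ]
[183 336  14  69 324] [188.42283951 370.78395062] [0.34789683 0.09672198 0.103     ]
[448 340  11  52 245] [453.46122449 368.08571429] [ 0.4119875  -0.08479147  0.103     ]
[ 362  414  245   33 4133] [490.47447375 431.60851682] [ 0.37201868 -0.13299162  0.103     ]
[ 174  427  191   21 2054] [253.06426485 437.83446933] [0.32320949 0.0425249  0.103     ]
exp [320.14499692 244.6119255 ]
t 14.65 tcp [0.485  0.0364 0.1986] q [-0.09 -0.1   1.9  -0.    1.34  1.2 ] open 0.0447
shift [-0.017 -0.006  3.015] turn -0.037 tilt [-0.12  0.01]
```

Call:
apply_moves(
  rows=[
    {"grip": 45, "xyz": [0, 0, 0.6], "dr": [0, 0, 0]},
    {"grip": 45, "xyz": [0, 0, 0.6], "dr": [0, 0, 0]},
    {"grip": 45, "xyz": [0, 0, 0.6], "dr": [0, 0, 0]},
    {"grip": 45, "xyz": [0, 0, 0.6], "dr": [0, 0, 0]},
    {"grip": 45, "xyz": [0, 0, 0.4], "dr": [0, 0, 0]},
    {"grip": 45, "xyz": [0, 0, 0.21], "dr": [0, 0, 0]},
    {"grip": 45, "xyz": [0, 0, 0], "dr": [0, 0, 0]},
    {"grip": 10, "xyz": [0, 0, 0], "dr": [0, 0, 0]},
    {"grip": 10, "xyz": [0, 0, 0], "dr": [0, 0, 0]},
    {"grip": 10, "xyz": [0, 0, 0], "dr": [0, 0, 0]},
    {"grip": 10, "xyz": [0, 0, 0], "dr": [0, 0, 0]},
    {"grip": 10, "xyz": [0, 0, 0], "dr": [0, 0, 0]},
    {"grip": 10, "xyz": [0, 0, 0], "dr": [0, 0, 0]},
  ],
)

```text
clock: 15.73
eef_pos: [0.4862, 0.0361, 0.0801]
orientation: [3.109, 0.443, 0.002]
wrist_force: [0.9, -0.6, 2.0]
opening: 0.0152
grasp_force: 30.0
```

```bash
python3 - <<'E'
from meas import *
f=optics.grab_frame("wrist"); g=optics.grab_frame("side")
hsv=cv2.cvtColor(f['pixels'],cv2.COLOR_RGB2HSV)
for nm,a,b in(("green",(40,80,20),(85,255,255)),("red",(0,150,60),(4,255,255))):
    n,l,s,c=cv2.connectedComponentsWithStats(cv2.inRange(hsv,a,b)); print(nm,[list(s[i]) for i in range(1,n) if s[i,4]>30])
plan([.484,.0365,.078],.1126-1.4)
E
```

```text
green []
red [[np.int32(241), np.int32(0), np.int32(40), np.int32(100), np.int32(2744)]]
t 15.8333 tcp [0.4861 0.0361 0.08  ] q [-0.09  0.05  2.   -0.    1.09  1.2 ] open 0.0149
shift [-0.048 -0.024  0.051] turn -0.007 tilt [ 0.08 -0.03]
```

Call:
apply_moves(
  rows=[
    {"grip": 10, "xyz": [0.006, 0.144, 0], "dr": [0, 0, -1]},
    {"grip": 10, "xyz": [0.006, 0.144, 0], "dr": [0, 0, -1]},
    {"grip": 10, "xyz": [0.006, 0.144, 0], "dr": [0, 0, -1]},
    {"grip": 10, "xyz": [0.006, 0.144, 0], "dr": [0, 0, -1]},
    {"grip": 10, "xyz": [0.006, 0.144, 0], "dr": [0, 0, -1]},
    {"grip": 10, "xyz": [0.006, 0.144, 0], "dr": [0, 0, -1]},
    {"grip": 10, "xyz": [0.006, 0.144, 0], "dr": [0, 0, -1]},
    {"grip": 10, "xyz": [0.006, 0.144, 0], "dr": [0, 0, -1]},
    {"grip": 10, "xyz": [0, 0, 0], "dr": [0, 0, 0]},
    {"grip": 10, "xyz": [0, 0, 0], "dr": [0, 0, 0]},
  ],
)

```text
clock: 16.67
eef_pos: [0.5131, 0.0, 0.08]
orientation: [2.772, 1.476, 0.003]
wrist_force: [2.1, 2.6, 4.2]
opening: 0.0149
grasp_force: 30.0
```

```bash
python3 - <<'E'
from meas import *
f=optics.grab_frame("wrist"); save(f,"w6")
meas(f)
E
```

```text
Traceback (most recent call last):
  File "meas.py", line 13, in meas
    i=1+np.argmax(s[1:,4]); pts=np.argwhere((g>0)&(l==i))[:,::-1]
        ~~~~~~~~~^^^^^^^^^
ValueError: attempt to get argmax of an empty sequence
```

Forces are low. I carry on to the stop and press lightly at the end.

Call:
apply_moves(
  rows=[
    {"grip": 10, "xyz": [0.006, 0.144, 0], "dr": [0, 0, -1]},
    {"grip": 10, "xyz": [0.006, 0.144, 0], "dr": [0, 0, -1]},
    {"grip": 10, "xyz": [0.006, 0.144, 0], "dr": [0, 0, -1]},
    {"grip": 10, "xyz": [0.006, 0.144, 0], "dr": [0, 0, -1]},
    {"grip": 10, "xyz": [0.006, 0.144, 0], "dr": [0, 0, -1]},
    {"grip": 10, "xyz": [0.006, 0.144, 0], "dr": [0, 0, -1]},
    {"grip": 10, "xyz": [0.006, 0.144, 0], "dr": [0, 0, -1]},
    {"grip": 10, "xyz": [0.006, 0.144, 0], "dr": [0, 0, -1]},
    {"grip": 10, "xyz": [0, 0, 0], "dr": [0, 0, 0]},
    {"grip": 10, "xyz": [0, 0, 0], "dr": [0, 0, 0]},
  ],
)

```text
clock: 17.55
eef_pos: [0.555, -0.0098, 0.0799]
orientation: [-2.098, -2.335, 0.001]
wrist_force: [-5.5, 5.6, 10.0]
opening: 0.0154
grasp_force: 30.0
```

Call:
apply_moves(
  rows=[
    {"grip": 10, "xyz": [0, 0.03, 0], "dr": [0, 0, -0.2]},
    {"grip": 10, "xyz": [0, 0, 0], "dr": [0, 0, 0]},
    {"grip": 10, "xyz": [0, 0, 0], "dr": [0, 0, 0]},
  ],
)

```text
clock: 17.8
eef_pos: [0.5551, -0.0098, 0.0798]
orientation: [-2.077, -2.351, 0.003]
wrist_force: [-9.3, 4.0, 13.9]
opening: 0.0153
grasp_force: 30.0
```

Call:
apply_moves(
  rows=[
    {"grip": 35, "xyz": [0, 0, 0], "dr": [0, 0, 0]},
    {"grip": 35, "xyz": [0, 0, 0], "dr": [0, 0, 0]},
    {"grip": 35, "xyz": [0, 0, 0], "dr": [0, 0, 0]},
    {"grip": 35, "xyz": [0, 0, -0.5], "dr": [0, 0, 0]},
    {"grip": 35, "xyz": [0, 0, -0.8], "dr": [0, 0, 0]},
    {"grip": 35, "xyz": [0, 0, -0.8], "dr": [0, 0, 0]},
    {"grip": 35, "xyz": [-0.5, 0, -0.8], "dr": [0, 0, 0]},
    {"grip": 35, "xyz": [-0.8, 0, -0.3], "dr": [0, 0, 0]},
    {"grip": 35, "xyz": [-0.8, 0, 0], "dr": [0, 0, 0]},
    {"grip": 35, "xyz": [0, 0, 0], "dr": [0, 0, 0]},
    {"grip": 35, "xyz": [0, 0, 0], "dr": [0, 0, 0]},
  ],
)

```text
clock: 18.72
eef_pos: [0.5676, -0.0958, 0.207]
orientation: [-2.082, -2.353, 0.0]
wrist_force: [-0.5, -0.1, -0.1]
opening: 0.035
grasp_force: 0.0
```

```bash
python3 - <<'E'
from meas import *
f=optics.grab_frame("wrist"); save(f,"w7")
try: meas(f)
except Exception as e: print(e)
# lever angle: orange knob blobs
hsv=cv2.cvtColor(f['pixels'],cv2.COLOR_RGB2HSV); n,l,s,c=cv2.connectedComponentsWithStats(cv2.inRange(hsv,(5,150,80),(20,255,255)))
for i in range(1,n):
  if s[i,4]>200: print(s[i],c[i].round(1))
plan([0,0,0],0)
E
```

```text
'NoneType' object is not subscriptable
[305  93  25  26 478] [317.  105.3]
[417 338  17  67 335] [427.6 375.8]
[208 343  13  62 305] [213.1 376.5]
[ 332  415  248   32 4113] [470.7 432.4]
[ 147  426  157   21 1973] [217.2 436.9]
t 18.7667 tcp [ 0.5673 -0.0946  0.2065] q [-0.3   0.11  1.68  0.    1.35 -0.43] open 0.0353
shift [  4.088 -13.777   5.182] turn 1.413 tilt [-0.07  0.04]
```

View pics/w7.png

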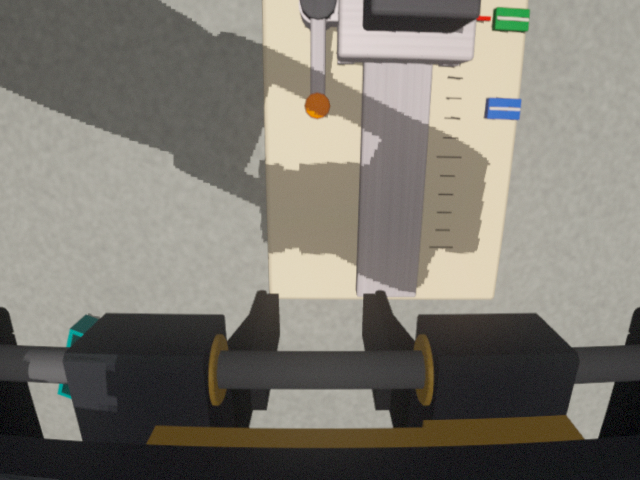

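The lever arm is back, parallel to the rail (pivot (318,5), knob (317,105)). The pointer at (484,18) and the green line near (512,19) are too close to the image edge to judge, so I bring the camera over the clip.

Call:
apply_moves(
  rows=[
    {"grip": 35, "xyz": [0.5, 0.5, -0.2], "dr": [0, 0, 0]},
    {"grip": 35, "xyz": [0.5, 0.5, -0.2], "dr": [0, 0, 0]},
    {"grip": 35, "xyz": [0.5, 0.5, 0], "dr": [0, 0, 0]},
    {"grip": 35, "xyz": [0.5, 0.5, 0], "dr": [0, 0, 0]},
    {"grip": 35, "xyz": [0.5, 0.5, 0], "dr": [0, 0, 0]},
    {"grip": 35, "xyz": [0, 0, 0], "dr": [0, 0, 0]},
    {"grip": 35, "xyz": [0, 0, 0], "dr": [0, 0, 0]},
  ],
)

```text
clock: 19.35
eef_pos: [0.654, 0.0201, 0.2218]
orientation: [-2.072, -2.359, 0.002]
wrist_force: [-0.5, -0.1, -0.5]
opening: 0.0348
grasp_force: 0.0
```

```bash
python3 - <<'E'
from meas import *
f=optics.grab_frame("wrist")
hsv=cv2.cvtColor(f["pixels"],cv2.COLOR_RGB2HSV)
g=cv2.inRange(hsv,(40,80,20),(85,255,255)); n,l,s,c=cv2.connectedComponentsWithStats(cv2.dilate(g,np.ones((7,7))))
ok=[i for i in range(1,n) if (abs(at_z(f,*c[i],.038)-[.689,.069,.038])<.03).all()]
i=ok[0]; pts=np.argwhere((g>0)&(l==i))[:,::-1]; h=np.zeros_like(g); cv2.fillConvexPoly(h,cv2.convexHull(pts.astype(np.int32)),255)
h=cv2.erode(h,np.ones((5,5))); w=np.argwhere((h>0)&(g==0))[:,::-1]
m=cv2.inRange(hsv,(0,120,60),(5,255,255))|cv2.inRange(hsv,(175,120,60),(180,255,255)); n,l,s,c=cv2.connectedComponentsWithStats(m)
L=lambda q,z:np.array([((at_z(f,*p,z)-o)@ex,(at_z(f,*p,z)-o)@ey) for p in q])
G=L(w,.038); print("line",len(w),G.mean(0).round(4),w.mean(0))
for i in range(1,n):
    if s[i,4]>25 and abs(s[i,1]+s[i,3]/2-w.mean(0)[1])<25:
        for z in(.033,.037):
            Q=L(np.argwhere(l==i)[:,::-1],z); print("ptr",s[i],z,Q.mean(0).round(4),"togo",((G.mean(0)-Q.mean(0))[1]*1e3).round(2), "slope",np.polyfit(Q[:,0],Q[:,1],1)[0].round(3),np.polyfit(G[:,0],G[:,1],1)[0].round(3))
u,v=w.mean(0).astype(int); cv2.imwrite("pics/w8.png",cv2.resize(cv2.cvtColor(f["pixels"][max(v-45,0):v+45,max(0,u-80):u+40],cv2.COLOR_RGB2BGR),None,fx=6,fy=6,interpolation=cv2.INTER_CUBIC))
E
```

```text
line 108 [0.082  0.0162] [371.07407407 159.18518519]
ptr [324 156  28   5 104] 0.033 [0.0551 0.0158] togo 0.41 slope -0.002 -0.008
ptr [324 156  28   5 104] 0.037 [0.055  0.0162] togo -0.01 slope -0.002 -0.008
```

View pics/w8.png

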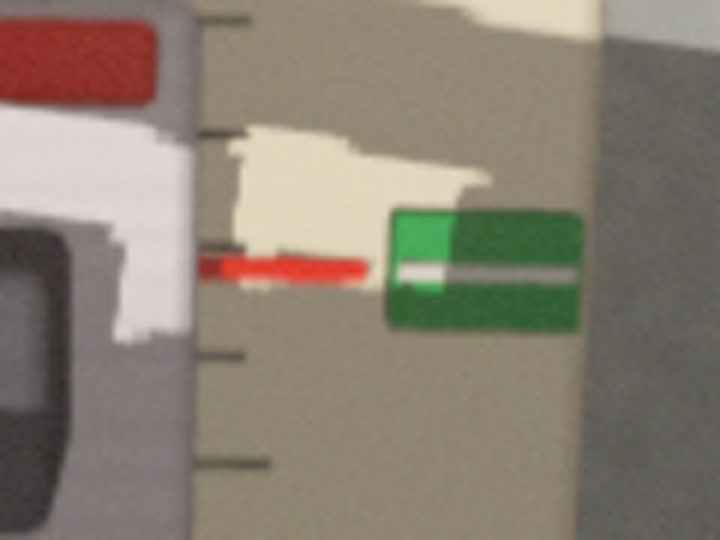

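The pointer bar (row 268) meets the white line (row 273) to within about half a millimetre, and the lever is back at its stop. Nothing is touching, so I hand in.

```bash
python3 -c "
from plant import r
print(r.sign_off())"
```

```text
the job is handed in; nothing more can be done
None
```

The job is handed in, with no verdict returned: the carriage is clamped with its red pointer within about 0.5 mm of the green clip's white line, the lever is back at its stop, and the arm touched nothing else on the bench.

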